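# Mark a base through the round jig with the spring punch

## Task

Mark the centre of the model base that is hidden inside the round jig: take the spring punch out of its wooden stand, put its nose down the guide hole of the round jig and press it straight down until it trips with a snap, but stop there and do not ram it on into the base. Then stand the punch back in the hole of its stand, upright and fully down on its collar, and let go. Do not push the punch against the square jig, and leave the glue bottle, mixing cup and loose bottle cap where they are.

Things in the scene. Friction and masses are not known exactly. Their poses are not given: they have to be found in the camera images.
- punch: spring punch of plain steel, upright in the stand's hole at first, 118 mm long, 0.35 to 0.6 kg. Origin: tip of its nose before it trips; z up its axis. From below: nose, 6 mm thick with 4 mm conical point, z 0 to 34; sleeve, 14 mm, z 34 to 62; collar, 24 mm, z 62 to 67, rests on the stand's top; ringed grip, 18 mm, z 67 to 110 (take it here); cap, 20 mm, to z 118
- nose_tip (a point): tip of the punch's nose. Pressed, the nose slides up into the sleeve: it starts to move at about 9 N and the force grows to about 13 N at 3 to 4 mm, then falls away; by 6 mm it trips: the nose jumps in to its stop at 7.5 mm and stays there for good, and the force drops to under 2 N. Some 2 mm farther down the nose meets the base again, now solid
- jig_round: the round jig: fixed aluminium drum, 52 mm diameter, 40 mm high, a guide hole down its axis. Origin: centre of its underside, z up. The base to be marked lies hidden in the hole, its surface 9 to 23 mm below the mouth (on shims, different each time); it is solid and must not be pressed with more than 20 N
- guide_round (a point): centre of the mouth of the round jig's guide hole, at the jig's top, 40 mm above the table. The hole is a funnel about 20 mm wide at the mouth, narrowing to 9 mm in 5 mm of depth
- jig_square: the square jig: fixed aluminium block 48 x 48 x 40 mm with the same guide hole; not to be used. Origin: centre of its underside
- stand: the punch's stand: fixed pale wooden block 44 x 44 x 70 mm on a thin 50 mm square foot, with a through hole of 17.5 mm diameter down its axis. Origin: centre of its underside, z up. (Mind the fixed desk lamp: its head hangs 0.58 to 0.64 m above the table at x 0.20 to 0.32, y above -0.23; keep the elbow and wrist to the right of it.)
- stand_mouth (a point): centre of the mouth of the stand's hole, at the stand's top, 70 mm above the table. With the punch fully down, its collar lies on this top and the punch's origin is 62 mm below this point
- glue: square glue bottle with a screw cap, 44 x 44 x 62 mm, loose, left of the jigs and stand. Origin: centre of its underside
- cup: shallow metal mixing cup, 54 mm diameter, 10 mm high, loose, left of the jigs and stand, nearer the robot. Origin: centre of its underside
- bcap: loose plastic bottle cap lying on the table, 33 mm diameter, 19 mm high, on the robot's side of the jigs and stand. Origin: centre of its underside
Not all that is in view belongs to the job. Leave any green look-alike of the jig_round alone.

How it is judged:
On the way, in this order (a step that is already met when the one before it is completed fails the run):
1. the still cocked punch stands upright with its nose down the round jig's guide hole, its tip pressing on the base (z of nose_tip in the frame of guide_round below -0.0075 m and horizontal distance between nose_tip and guide_round below 0.003 m and angle between punch's own z axis and vertical below 0.12 rad and z of nose_tip in the frame of punch below 0.004 m and contact force between punch and jig_round above 2 N), for 0.05 s.
2. the punch has tripped (its nose has jumped in) while its nose was down that hole and the punch upright (z of nose_tip in the frame of guide_round below -0.004 m and horizontal distance between nose_tip and guide_round below 0.004 m and angle between punch's own z axis and vertical below 0.12 rad and z of nose_tip in the frame of punch above 0.0065 m), for 0.05 s.
At the end, for the whole second after the job is handed in: The punch, tripped (nose in by more than 6.5 mm), stands at rest in the stand's hole: axis within 6 mm and 0.08 rad of upright, collar within 3 mm of the stand's top, released (horizontal distance between punch and stand_mouth below 0.006 m and z of punch in the frame of stand_mouth below -0.059 m and angle between punch's own z axis and vertical below 0.08 rad and z of nose_tip in the frame of punch above 0.0065 m and linear speed of punch below 0.02 m/s and contact force between punch and the fingers below 0.1 N); the robot touches nothing.
It fails at once if the punch or the robot presses the round jig or the base in it with more than 20 N (contact force between any of punch, the arm and jig_round above 20 N).
It fails at once if the punch is pushed against the square jig (over 3 N) (contact force between punch and jig_square above 3 N).
It fails at once if the glue bottle, mixing cup or loose bottle cap is moved more than 15 mm (distance of any of bcap, glue, cup from where it was at the start of the episode above 0.015 m).
It also fails if it takes over 51 s, if anything falls off the work surface, if the arm or the gripper's body presses on something with over 40 N, if the wrist force passes 120 N, or if a joint passes its speed limit or range.

## Robot

A 6-joint arm with a two-finger parallel gripper is mounted at the origin on the work surface; the furniture and walls round the work are solid. World frame = base frame: x ahead of the robot, y to its left, z up, the work surface at z = 0. Lengths are in m, angles in rad, forces in N, time in s.
With the tool pointing down it reaches from about 0.325 to 0.775 m from the base axis. Payload 5.5 kg.
Tool frame: the origin (TCP) lies between the finger pads; the fingertips stand 8 mm ahead of it and the grasp point (between the pads) lies 11 mm behind it (tcp_to_tips is the distance from the TCP to the fingertips, in m); z points along the fingers, y is the line along which they close (so a half turn about z gives the same grasp; the last joint's range is limited). The gripper opens to 88 mm and grips with 3 to 60 N. Pads are 20 mm wide; open, the fingers measure 115 mm over their backs; the gripper's body (75 mm by 178 mm) begins 61 mm behind the grasp point.
Start: joints at [-1.358, 0.091, 1.231, -0, 1.82, -0.057], TCP at [0.16, -0.578, 0.231] pointing down, gripper open.
Joint ranges: [-2.87, 2.87], [-0.86, 2.18], [0.17, 2.46], [-1.51, 4.65], [0.06, 2.69], [-2.65, 2.65]. Speed limits (rad/s): [2.57, 2.57, 3.01, 3.14, 3.14, 3.14].

## Interface

Orientations are given as a unit quaternion [w, x, y, z].
In Python, from bench import * gives the robot as it stands. Calls block until the motion is done:
- move_to(position, orientation): joint-space move of the TCP to a pose.
- move_l(position, speed=0.15, orientation=None): straight line of the TCP; orientation=None keeps the orientation; speed is the mean speed in m/s.
- movej(angles): joint-space move.
- gripper_open() and close(): open the fingers fully, or close them until they stop; the grip force is fixed at half the most.
- hold(seconds).
- inverse_kinematics(position, orientation): joint angles nearest the present ones, or None.
- state(): the state.
- get_image(name): name is "scene" or "top" or "wrist"; returns a dict with "frame" (400x640x3 uint8, blue, green, red), "depth" (400x640 float32, m along the optical axis (not along the pixel's ray), 0 where there is no reading), "camera_matrix" (3x3 intrinsics, pixels), "view" (4x4, takes a point from world to camera coordinates). Camera axes: x right, y up, looking along -z (the intrinsics and any distortion apply to the point x, -y, -z); pixel columns grow to the right and rows downward; lengths in m; the calibration is good to about 2 mm. The wrist camera is an equidistant fisheye: a pixel r from the principal point sees the ray r / f radians off the axis. A picture is of the moment at which its call begins.
A pose or a line that the arm cannot do raises IKError and nothing moves.
- job_done(): hands the job in; it is judged then, once.
The state is a dict: "time": time; "joint_pos": joint angles; "dq": joint speeds; "joint_torque": joint torques, N m; "ee_pos": TCP position; "ee_rot": TCP orientation; "ft_force": force on the tool from outside, world axes, zero at the start; "moment": the same for the moment, N m; "finger_gap": finger opening in m; "finger_force": force on a finger pad.
Only numpy, scipy, OpenCV 4.12 (cv2) and the standard library are available. Lean on these libraries where they do the work, as an engineer would, in place of code of your own. Each camera call takes 0.05 s, during which the arm holds its last target. There are 200 camera calls.

## Working session

There is one attempt and no reset: what is moved stays moved. The work goes in short steps, each a Python script; the robot and the scene stay as the last script left them, time stands still between calls to the robot, and variables do not carry over. Pictures are saved under pics/ and viewed, at most 10 in all, crops included, and the job is handed in when it is done.

```bash
mkdir -p pics; ls; python3 - <<'E'
from bench import *
import cv2,numpy as np,pickle
d={}
for n in ("scene","top","wrist"):
    r=get_image(n);d[n]=r;cv2.imwrite(f"pics/{n}0.png",r["frame"])
    print(n,np.round(r["camera_matrix"],1).tolist(),np.round(r["view"],3).tolist())
pickle.dump(d,open("d0.pkl","wb"))
s=state();print(s)
E
```

```text
pics
scene [[392.5, 0.0, 318.5], [0.0, 392.5, 203.5], [0.0, 0.0, 1.0]] [[0.894, -0.448, -0.014, -0.541], [0.311, 0.598, 0.738, 0.062], [-0.322, -0.665, 0.674, -1.04], [0.0, 0.0, 0.0, 1.0]]
top [[484.9, 0.0, 315.7], [0.0, 484.9, 200.3], [0.0, 0.0, 1.0]] [[-0.008, -1.0, 0.005, -0.394], [0.989, -0.008, 0.147, -0.397], [-0.147, 0.006, 0.989, -0.88], [0.0, 0.0, 0.0, 1.0]]
wrist [[309.7, 0.0, 323.4], [0.0, 309.7, 196.3], [0.0, 0.0, 1.0]] [[0.267, -0.964, -0.002, -0.599], [0.931, 0.259, -0.256, 0.031], [0.247, 0.066, 0.967, -0.391], [0.0, 0.0, 0.0, 1.0]]
{'time': 0.15, 'joint_pos': array([-1.35769267e+00,  9.16654881e-02,  1.23158639e+00, -8.95642943e-06,
        1.81977282e+00, -5.67070540e-02]), 'dq': array([ 5.60490242e-05, -6.92258777e-04, -3.50703268e-03, -3.30894480e-04,
       -1.41335920e-03,  2.55523085e-04]), 'joint_torque': array([ 1.10390592e-03, -4.47046638e+01, -4.06907630e+01,  6.98814704e-02,
        2.74438475e-02, -1.12932128e-04]), 'ee_pos': array([ 0.15987844, -0.57809969,  0.22979176]), 'ee_rot': array([-7.13492688e-04,  9.90913959e-01,  1.34495403e-01, -6.02621468e-05]), 'ft_force': array([ 0.06777954,  0.13069401, -0.75324925]), 'moment': array([-0.01888959,  0.03877714, -0.01446295]), 'finger_force': 0.0, 'finger_gap': 0.08785720401682857}
```

View pics/top0.png

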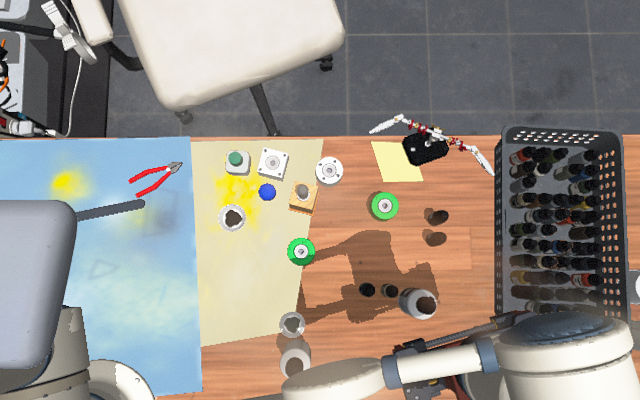

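View pics/scene0.png

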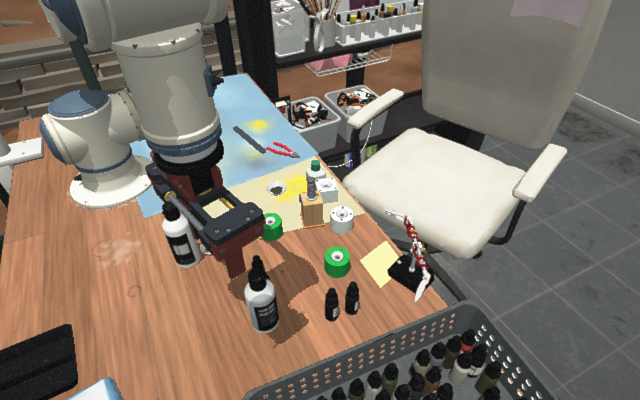

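Top view: candidates for the round jig are the silver drum (329,170), and the green look-alikes (301,250) and (384,206). The square jig is at (273,162) and the stand with the punch at (304,196). I also see glue (237,160), cup (231,217) and cap (267,192). By its plain aluminium and round shape I choose (329,170). Next I check it in a crop and measure.

```bash
cat > h.py <<'E'
import numpy as np,cv2
def ray(r,u,v):
    K,V=r["camera_matrix"],r["view"];R,t=V[:3,:3],V[:3,3]
    d=np.array([(u-K[0,2])/K[0,0],-(v-K[1,2])/K[1,1],-1.]);return -R.T@t,R.T@d
def onz(r,u,v,z):
    o,d=ray(r,u,v);return o+d*(z-o[2])/d[2]
def cloud(r):
    K,V=r["camera_matrix"],r["view"];v,u=np.mgrid[:400,:640];D=r["depth"]
    c=np.stack([(u-K[0,2])/K[0,0]*D,-(v-K[1,2])/K[1,1]*D,-D],-1)
    return (c-V[:3,3])@V[:3,:3]
E
python3 - <<'E'
import pickle,cv2,numpy as np
from h import *
d=pickle.load(open("d0.pkl","rb"));r=d["top"]
P=cloud(r)
for n,(u,v,h) in dict(round=(329,170,.04),sq=(273,162,.04),stand=(304,196,.07),glue=(237,160,.06),cup=(231,217,.01),cap=(267,192,.019)).items():
    print(n,np.round(onz(r,u,v,h),4))
    w=P[v-28:v+29,u-28:u+29].reshape(-1,3)
    for a in (h,):
        m=abs(w[:,2]-a)<.004; q=w[m]
        q=q[np.linalg.norm(q[:,:2]-onz(r,u,v,h)[:2],axis=1)<.04]
        if len(q):
            lo,hi=q[:,:2].min(0),q[:,:2].max(0); (c,s,an)=cv2.minAreaRect(q[:,:2].astype(np.float32)*1000)
            print("  n",len(q),"mid",np.round((lo+hi)/2,4),"ext",np.round(hi-lo,3),"rect",np.round(c,1),np.round(s,1),round(an,1),"z",q[:,2].mean().round(4))
w=P[150:230,270:340].reshape(-1,3);m=w[:,2]>.1
print("punch",m.sum(),w[m].mean(0) if m.any() else 0,w[:,2].max())
a=r["frame"][130:270,210:410];b=d["scene"]["frame"][150:290,230:370]
cv2.imwrite("pics/crop.png",np.hstack([cv2.resize(a,(600,420),interpolation=2),cv2.resize(b,(200,200))] ) if 0 else cv2.resize(a,(800,560),interpolation=2))
cv2.imwrite("pics/crop2.png",cv2.resize(b,(600,600),interpolation=2))
E
```

```text
round [ 0.4492 -0.4224  0.04  ]
  n 514 mid [ 0.4496 -0.4216] ext [0.05  0.051] rect [ 449.2 -421.5] [50.3 50.3] 21.9 z 0.0392
sq [ 0.4653 -0.3174  0.04  ]
  n 594 mid [ 0.4645 -0.3155] ext [0.056 0.056] rect [ 465.  -315.5] [48.6 48.8] 74.9 z 0.0393
stand [ 0.3955 -0.3759  0.07  ]
  n 428 mid [ 0.3977 -0.3733] ext [0.051 0.052] rect [ 397.8 -373.8] [44.1 44. ] 75.0 z 0.0696
glue [ 0.4649 -0.253   0.06  ]
  n 128 mid [ 0.469  -0.2481] ext [0.023 0.023] rect [ 468.8 -248. ] [23.5 22.2] 79.5 z 0.0607
cup [ 0.3655 -0.2353  0.01  ]
  n 180 mid [ 0.3645 -0.2362] ext [0.052 0.052] rect [ 364.6 -236.2] [52.3 52. ] 89.6 z 0.0086
cap [ 0.4118 -0.3045  0.019 ]
  n 180 mid [ 0.4229 -0.3109] ext [0.048 0.044] rect [ 420.4 -306.8] [44.7 46.2] 79.1 z 0.0177
punch 134 [ 0.37549963 -0.37650888  0.24898826] 0.9306978129688077
```

View pics/crop.png

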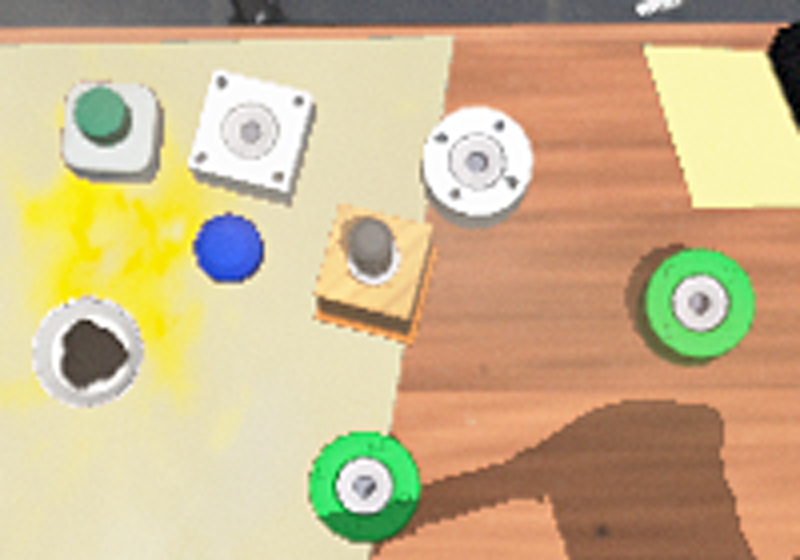

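View pics/crop2.png

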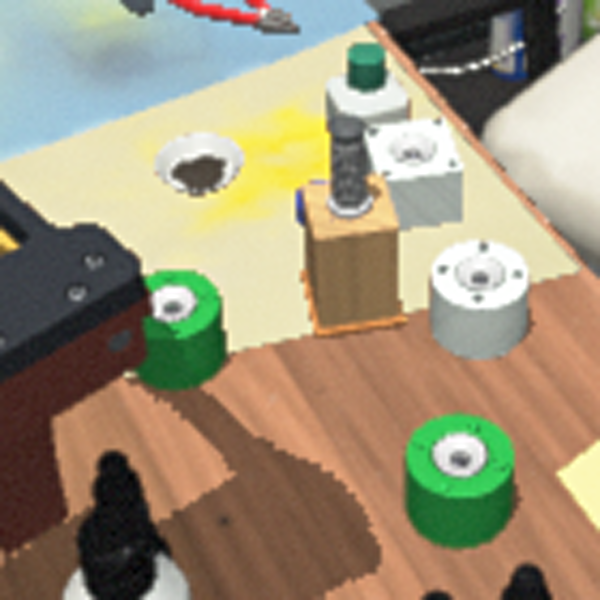

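The close crops confirm it: the silver drum with a funnel hole, at top pixel (329,170), is the round jig. The block with the grey punch is the stand. I cross-check with the scene camera and check the arm's geometry against the lamp.

```bash
python3 - <<'E'
import pickle,cv2,numpy as np
from scipy.optimize import least_squares
from h import *
from bench import *
d=pickle.load(open("d0.pkl","rb"))
for n in("top","scene"):
    P=cloud(d[n]).reshape(-1,3)
    for k,c,h,rad in (("round",(.449,-.422),.04,.036),("stand",(.398,-.374),.07,.036),("sq",(.465,-.316),.04,.038)):
        q=P[(abs(P[:,2]-h)<.004)&(np.linalg.norm(P[:,:2]-c,axis=1)<rad)]
        cc,s,a=cv2.minAreaRect(q[:,:2].astype(np.float32)*1000); print(n,k,np.round(cc,1),np.round(s,1),round(a),len(q),q[:,2].mean().round(4))
    q=P[(P[:,2]>.085)&(P[:,2]<.135)&(np.linalg.norm(P[:,:2]-(.398,-.374),axis=1)<.03)]
    print(n,"punch",q.min(0),q.max(0),len(q))
def fr(az):  # tool down, closing axis y
    return None
R=state()["ee_rot"];qs=[];t=[]
for p in [(.398,-.374,.087),(.398,-.374,.17),(.449,-.422,.17),(.449,-.422,.1),(.25,-.5,.2),(.3,-.6,.15),(.16,-.578,.23),(.2,-.35,.2),(.35,-.55,.3)]:
    q=inverse_kinematics(p,R)
    if q is not None:
        qs.append(q);t.append(p);print(p,np.round(q,3))
qs=np.array(qs);t=np.array(t);r=np.hypot(t[:,0],t[:,1])
def f(x):
    r0,z0,a,b,e=x;g=qs[:,1]+qs[:,2]
    return np.r_[r0+a*np.sin(qs[:,1])+b*np.sin(g)+e*np.cos(g)-r, z0+a*np.cos(qs[:,1])+b*np.cos(g)-e*np.sin(g)-t[:,2]]
s=least_squares(f,[.1,.1,.4,.4,0]);print(s.x,abs(s.fun).max())
for q in qs[:4]:print("elbow r",s.x[0]+s.x[2]*np.sin(q[1]),"z rel z0",s.x[2]*np.cos(q[1]))
E
```

```text
top round [ 449.2 -421.5] [50.3 50.3] 22 514 0.0392
top stand [ 397.8 -373.8] [44.1 44. ] 75 428 0.0696
top sq [ 465.  -315.5] [48.6 48.8] 75 594 0.0393
top punch [ 0.38895993 -0.38198415  0.08584587] [ 0.40661037 -0.36497305  0.1283167 ] 127
scene round [ 451.7 -424.2] [50.1 50.3] 27 276 0.0387
scene stand [ 400.1 -374.7] [46.8 43.8] 75 215 0.0691
scene sq [ 467.1 -317.5] [51.2 48. ] 75 244 0.0386
scene punch [ 0.39071205 -0.38524553  0.08573936] [ 0.40965972 -0.36972088  0.12600081] 143
(0.398, -0.374, 0.087) [-8.170e-01 -3.300e-02  1.611e+00  1.000e-03  1.564e+00  4.840e-01]
(0.398, -0.374, 0.17) [-8.170e-01 -5.700e-02  1.487e+00  1.000e-03  1.712e+00  4.840e-01]
(0.449, -0.422, 0.17) [-8.100e-01  1.320e-01  1.294e+00  1.000e-03  1.717e+00  4.910e-01]
(0.449, -0.422, 0.1) [-8.100e-01  1.480e-01  1.400e+00  1.000e-03  1.594e+00  4.910e-01]
(0.25, -0.5, 0.2) [-1.168 -0.022  1.401  0.     1.765  0.133]
(0.3, -0.6, 0.15) [-1.158  0.283  1.158  0.     1.702  0.143]
(0.16, -0.578, 0.23) [-1.357  0.092  1.231 -0.     1.82  -0.056]
(0.2, -0.35, 0.2) [-1.136 -0.452  1.764  0.     1.83   0.165]
(0.35, -0.55, 0.3) [-1.056  0.268  0.909  0.     1.966  0.245]
[ 0.00070384 -0.18347601  0.37183799  0.5584181   0.09680709] 6.28652803290608e-05
elbow r -0.011502076020551958 z rel z0 0.3716375990796663
elbow r -0.020319540476871248 z rel z0 0.37124319101319625
elbow r 0.04961616229307738 z rel z0 0.36860693754720386
elbow r 0.05571139171421477 z rel z0 0.3677467320844807
```

```bash
python3 - <<'E'
import pickle,cv2,numpy as np
from h import *
d=pickle.load(open("d0.pkl","rb"))
P=cloud(d["top"]);w=P[195:380,0:80];m=w[...,2]>.45;q=w[m];print("lamp top",np.percentile(q,[1,50,99],axis=0).round(3))
for n in("top","scene"):
    P=cloud(d[n]).reshape(-1,3);P=P[(P[:,2]>.25)&(P[:,0]>-.2)&(P[:,0]<.4)&(P[:,1]<.2)&(P[:,1]>-.8)]
    # coordinates along start arm azimuth
    a=-1.30;r=P[:,0]*np.cos(a)+P[:,1]*np.sin(a);l=-P[:,0]*np.sin(a)+P[:,1]*np.cos(a)
    for lo in np.arange(0,.75,.06):
        k=(r>lo)&(r<lo+.06)&(abs(l)<.13)
        if k.sum()>20:print(n,round(lo,2),k.sum(),"z",np.percentile(P[k,2],[2,98]).round(3),"l",np.percentile(l[k],[2,98]).round(3))
cv2.imwrite("pics/z.png",0*d["top"]["frame"])
E
```

```text
lamp top [[ 0.206 -0.227  0.595]
 [ 0.26  -0.216  0.62 ]
 [ 0.309 -0.186  0.634]]
top 0.0 450 z [0.253 0.329] l [0.11  0.129]
top 0.06 33 z [0.314 0.339] l [0.126 0.13 ]
top 0.36 824 z [0.506 0.566] l [0.059 0.069]
top 0.42 2941 z [0.499 0.572] l [0.051 0.068]
top 0.48 3140 z [0.324 0.564] l [-0.025  0.067]
top 0.54 10293 z [0.319 0.616] l [-0.019  0.068]
top 0.6 4691 z [0.317 0.617] l [0.015 0.068]
top 0.66 252 z [0.309 0.346] l [0.023 0.031]
scene 0.0 23 z [0.252 0.313] l [0.11  0.112]
scene 0.36 53 z [0.497 0.526] l [-0.049 -0.048]
scene 0.42 465 z [0.491 0.529] l [-0.052 -0.039]
scene 0.48 376 z [0.309 0.54 ] l [-0.056 -0.02 ]
scene 0.54 1092 z [0.256 0.559] l [-0.07 -0.  ]
scene 0.6 19157 z [0.323 0.566] l [-0.066  0.041]
scene 0.66 2299 z [0.303 0.345] l [-0.033  0.03 ]
```

Lamp underside is about 0.58. At these TCP heights (below 0.16) I estimate the wrist top at 0.56 or lower, so I stay low and come in from the right.

```bash
python3 - <<'E'
from bench import *
import numpy as np
R=[0,.991,.1341,0];R=np.array(R)/np.linalg.norm(R)
move_to([.34,-.48,.165],R)
move_l([.399,-.3742,.150],.15,R)
f0=state()
move_l([.399,-.3742,.087],.1)
s=state();print("before",s["time"],s["ee_pos"],(s["ft_force"]-f0["ft_force"]).round(2))
close()
s=state();print("closed",s["time"],s["ee_pos"],(s["ft_force"]-f0["ft_force"]).round(2),s["finger_gap"],s["finger_force"])
E
```

```text
before 2.7667 [ 0.39917548 -0.37446781  0.08755568] [0.29 0.15 0.02]
closed 3.85 [ 0.39900305 -0.37432681  0.08696174] [ 0.69 -0.51 -0.17] 0.01776756450953989 29.998084255785216
```

Gripped on the 18 mm grip with little side load. I lift it, go above the jig and look.

```bash
python3 - <<'E'
from bench import *
import numpy as np,cv2,pickle
move_l([.399,-.3742,.157],.1)
s=state();print("lifted",s["ft_force"].round(2),s["finger_gap"])
move_l([.4502,-.4225,.135],.1)   # tip 16 mm above the mouth
hold(.3);s=state();print(s["time"],s["ee_pos"],s["ft_force"].round(2),s["moment"].round(3))
d={n:get_image(n) for n in("scene","wrist","top")};pickle.dump(d,open("d1.pkl","wb"))
a=cv2.resize(d["scene"]["frame"][150:250,280:380],(500,500),interpolation=2)
cv2.imwrite("pics/j1.png",a);cv2.imwrite("pics/w1.png",d["wrist"]["frame"])
E
```

```text
lifted [-0.08  0.24 -4.24] 0.018182018404316623
5.8833 [ 0.45011815 -0.42241083  0.13547142] [ 0.61  0.15 -4.52] [ 0.024 -0.035 -0.052]
```

View pics/j1.png

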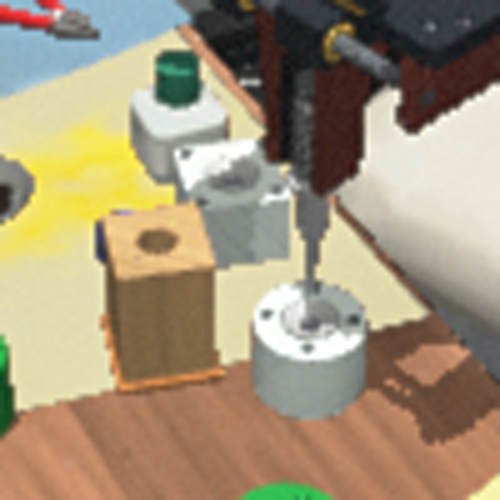

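View pics/w1.png

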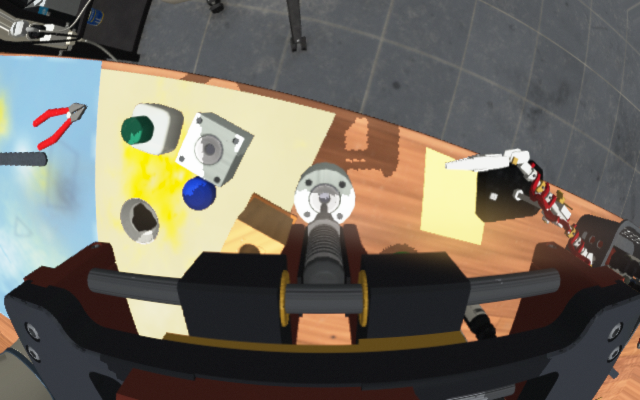

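The pictures show the punch upright. In the scene crop the tip is at about (308,300), which projects down to about (308,321), over the hole at (310,322). In the wrist view the nose lines up with the hole at (325,200). I descend in guarded steps.

```bash
python3 - <<'E'
from bench import *
import numpy as np
s=state();p=np.array([.4502,-.4225,.135]);b=s["ft_force"].copy()
def step(dz,sp):
    p[2]-=dz;move_l(p,sp);s=state();return s,s["ft_force"]-b
s,f=step(.013,.04)
ok=False
while p[2]>.092:
    s,f=step(.0007,.015)
    if abs(f[2])>2.5 or np.hypot(f[0],f[1])>6: break
hold(.15);s=state();f=s["ft_force"]-b
print("contact tip z",p[2]-.079,s["ee_pos"],f.round(2),s["finger_gap"],s["time"])
E
```

```text
contact tip z 0.02479999999999985 [ 0.45037223 -0.42266253  0.10445505] [-0.2   0.03  5.03] 0.017786866363935637 13.1583
```

Vertical contact of 5 N at 15 mm below the mouth with no side load, so this is the base. Now I press until it trips.

```bash
python3 - <<'E'
from bench import *
import numpy as np
b=-4.52;p=np.array([.4502,-.4225,.1038]);z0=p[2];pk=0;log=[]
while z0-p[2]<.0095:
    p[2]-=.0004;move_l(p,.012);s=state();f=s["ft_force"][2]-b;pk=max(pk,f)
    log.append((round((z0-p[2])*1e3,1),round(float(z0-s["ee_pos"][2])*1e3,1),round(float(f),1)))
    if f>16.5 or (pk>9 and f<3): break
hold(.1);s=state();print(log);print(s["ft_force"].round(2),s["finger_gap"],s["time"])
E
```

```text
[(np.float64(0.4), -0.4, 9.1), (np.float64(0.8), -0.2, 10.8), (np.float64(1.2), 0.2, 10.0), (np.float64(1.6), 0.6, 10.0), (np.float64(2.0), 1.0, 10.8), (np.float64(2.4), 1.4, 10.9), (np.float64(2.8), 1.7, 11.3), (np.float64(3.2), 1.8, 12.1), (np.float64(3.6), 2.1, 12.8), (np.float64(4.0), 2.4, 13.1), (np.float64(4.4), 2.6, 13.5), (np.float64(4.8), 3.0, 11.7), (np.float64(5.2), 3.6, 12.5), (np.float64(5.6), 6.0, 1.2)]
[ 0.12  0.6  -1.66] 0.017628158409854537 16.7583
```

The force peaked at 13.5 N and then fell to 1.2 N: it tripped. I lift out, move over the stand and check.

```bash
python3 - <<'E'
from bench import *
import numpy as np,cv2,pickle
from h import *
move_l([.4502,-.4225,.157],.06)
hold(.2);d={n:get_image(n) for n in("scene","top")};s=state();print(s["ft_force"].round(2),s["time"])
pickle.dump(d,open("d2.pkl","wb"))
for n,(u,v) in dict(top=(304,198),scene=(311,198)).items():
    g=cv2.cvtColor(d[n]["frame"],cv2.COLOR_BGR2HSV)[v-20:v+20,u-20:u+20]
    P=cloud(d[n])[v-20:v+20,u-20:u+20];D=(P[...,2]<.065)&(np.linalg.norm(P[...,:2]-(.399,-.374),axis=2)<.03)
    q=P.reshape(-1,3);q=q[(abs(q[:,2]-.07)<.004)&(np.linalg.norm(q[:,:2]-(.399,-.374),axis=1)<.036)]
    print(n,"stand rect",cv2.minAreaRect(q[:,:2].astype(np.float32)*1000))
a=cv2.resize(d["scene"]["frame"][140:240,280:380],(500,500),interpolation=2)
b=cv2.resize(d["top"]["frame"][150:235,265:350],(300,300),interpolation=2)
c=np.zeros((500,800,3),np.uint8);c[:,:500]=a;c[:300,500:]=b;cv2.imwrite("pics/j2.png",c)
E
```

```text
[ 0.23  0.2  -4.77] 18.1917
top stand rect ((394.691162109375, -385.10858154296875), (20.351736068725586, 44.033729553222656), 74.49817657470703)
scene stand rect ((399.7189636230469, -375.42083740234375), (48.363006591796875, 44.31943130493164), 73.703857421875)
```

View pics/j2.png

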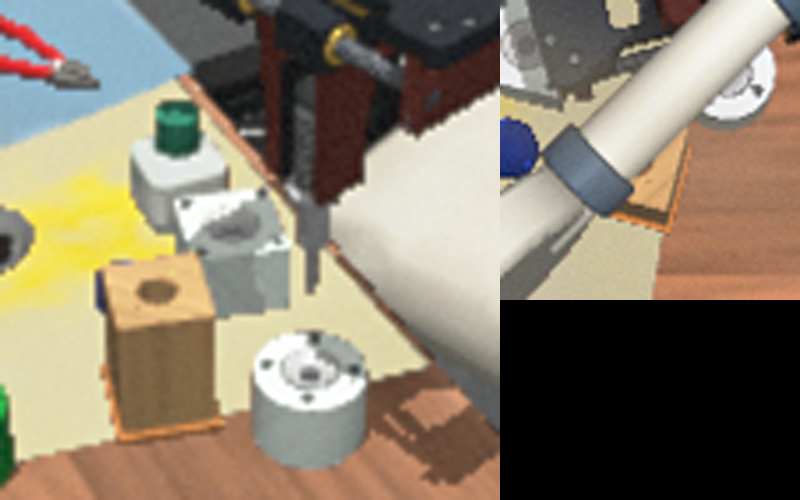

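The picture shows the nose clearly shortened and the punch upright (scene crop tip at (312,290)); the stand hole is at (158,290). I return to the recorded grasp position, guarded.

```bash
python3 - <<'E'
from bench import *
import numpy as np,cv2
move_l([.399,-.3742,.160],.1);hold(.3)
b=state()["ft_force"].copy();p=np.array([.399,-.3742,.160])
def go(z,st,sp):
    while p[2]>z+1e-6:
        p[2]-=st;move_l(p,sp);f=state()["ft_force"]-b
        if abs(f[2])>4 or np.hypot(f[0],f[1])>6: return True,f
    return False,f
print(go(.092,.004,.06),p)
if p[2]<.095: print(go(.084,.001,.015),p)
s=state();print(s["ee_pos"],s["time"])
r=get_image("scene");cv2.imwrite("pics/j3.png",cv2.resize(r["frame"][140:240,270:370],(500,500),interpolation=2))
E
```

```text
(False, array([ 0.254059  , -0.63420464,  0.02256681])) [ 0.399  -0.3742  0.092 ]
(True, array([-1.57195751,  1.67472878,  6.99947617])) [ 0.399  -0.3742  0.086 ]
[ 0.39903915 -0.37424211  0.08690348] 25.1
```

It seats at the original height (0.0869) with 7 N. I release and retreat.

```bash
python3 - <<'E'
from bench import *
import numpy as np,cv2,pickle
from h import *
gripper_open();hold(.2)
move_l([.399,-.3742,.150],.1)
R=np.array([0,.991,.1341,0]);R/=np.linalg.norm(R)
move_l([.34,-.48,.165],.15);move_to([.16,-.578,.23],R);hold(.3)
d={n:get_image(n) for n in("scene","top")};s=state();print(s["time"],s["ft_force"].round(2))
for n in d:
    P=cloud(d[n]).reshape(-1,3);q=P[(P[:,2]>.085)&(P[:,2]<.135)&(np.linalg.norm(P[:,:2]-(.399,-.374),axis=1)<.03)];print(n,q.min(0).round(4),q.max(0).round(4),len(q))
a=cv2.resize(d["scene"]["frame"][150:250,280:380],(400,400),interpolation=2)
b=cv2.resize(d["top"]["frame"][140:240,220:340],(400,333),interpolation=2)
c=np.zeros((400,800,3),np.uint8);c[:,:400]=a;c[:333,400:]=b;cv2.imwrite("pics/j4.png",c)
E
```

```text
29.5333 [-0.61  0.95  0.03]
scene [ 0.3898 -0.3849  0.085 ] [ 0.4076 -0.3648  0.1255] 145
top [ 0.3885 -0.382   0.085 ] [ 0.4063 -0.365   0.1289] 130
```

View pics/j4.png

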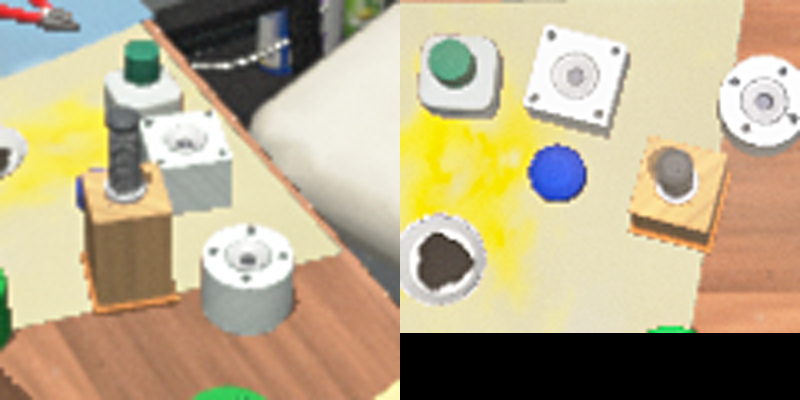

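The punch stands upright in the stand with its collar on the top (left panel (125,185)), at the same heights as at the start. Glue, cup and cap are unmoved.

```bash
python3 -c "
from bench import *
print(job_done())"
```

```text
the job is handed in; nothing more can be done
None
```

The punch snapped in the round jig at a peak of about 13.5 N and I stopped there, then stood it back upright in its stand, collar fully down and released; the job is handed in at about 30 s (no verdict was returned).

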